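Sweep loose stoppers into the bench scoop

TASK

Clear the bench: with the fingertips, sweep all three black rubber stoppers over the ramp into the metal scoop, until each rests wholly on its flat floor, past the ramp. Only push them along the bench, never pick one up, and leave the glassware and everything else standing where it is.

Things in the scene. Friction and masses are not known exactly. Their poses are not given: they have to be found in the camera images.
- stopper0: one of three identical loose black rubber stoppers standing on the bench, wide end down: a plain tapered plug 32 mm across at the base, 26 mm across at the top, 26 mm tall, about 30 g. Origin: centre of its underside; z up.
- stopper1: one of three identical loose black rubber stoppers standing on the bench, wide end down: a plain tapered plug 32 mm across at the base, 26 mm across at the top, 26 mm tall, about 30 g. Origin: centre of its underside; z up.
- stopper2: one of three identical loose black rubber stoppers standing on the bench, wide end down: a plain tapered plug 32 mm across at the base, 26 mm across at the top, 26 mm tall, about 30 g. Origin: centre of its underside; z up.
- scoop: bare-metal bench scoop like a wide dustpan, fixed to the bench. Origin: on the bench under the pan's centre; +x points INTO the pan, away from the open mouth. Mouth edge at x=-85 mm, level with the bench; a ramp rises 3 mm to x=-60 mm; then a flat floor to the back wall at x=+81 mm. Side walls' inner faces at y=+-120 mm, from x=-65 mm back. Walls 4 mm thick, 32 mm high. A grey handle sticks out 70 mm behind.
- scoop_mouth (a point): middle of the scoop's open mouth edge, on the bench; axes as the scoop's: +x leads into the pan
- weighing_bottle: bystander, not part of the job: short glass jar with a black screw cap, 42 mm across, 50 mm tall. Origin: centre of its underside.
- beaker: bystander, not part of the job: small empty glass beaker, 46 mm across, 48 mm tall. Origin: centre of its underside.
- crucible: bystander, not part of the job: small white porcelain crucible with a knobbed lid, 46 mm across, 46 mm tall. Origin: centre of its underside.
- flask: bystander, not part of the job: conical glass flask with black cap, 52 mm across the base, 76 mm tall. Origin: centre of its underside.
- reagent: bystander, not part of the job: small amber bottle, 40 mm across, 75 mm tall. Origin: centre of its underside.
- spatula: bystander, not part of the job: slim steel laboratory spatula about 178 mm long and 14 mm wide, lying flat along its own x. Origin: near its middle, on the underside.
- cork_ring: bystander, not part of the job: flat cork ring for round flasks, 90 mm across, 25 mm tall. Origin: centre of its underside.

How it is judged:
By the outcome, as a careful person would: the job done as asked, in the order asked, and still so for the second after the job is handed in, with the robot touching nothing.
It also fails if it takes over 64 s, if anything falls off the work surface, if the arm or the gripper's body presses on something with over 40 N, if the wrist force passes 120 N, or if a joint passes its speed limit or range.

ROBOT

A 6-joint arm with a two-finger parallel gripper is mounted at the origin on the work surface. World frame = base frame: x ahead of the robot, y to its left, z up, the work surface at z = 0. Lengths are in m, angles in rad, forces in N, time in s.
With the tool pointing down it reaches from about 0.275 to 0.975 m from the base axis. Payload 8.4 kg.
Tool frame: the origin (TCP) lies midway between the tips of the shut fingers; the grasp point (between the pads) lies 19 mm behind it; z points along the fingers, y is the direction in which the jaws open and shut (so a half turn about z gives the same grasp; the last joint's range is limited). The gripper opens to 92 mm and grips with 3 to 60 N. Pads are 20 mm wide; open, the fingers measure 128 mm over their backs; the gripper's body (75 mm by 189 mm) begins 69 mm behind the grasp point.
Start: joints at [-1.231, 0.353, 1.633, -0, 1.155, -0.002], TCP at [0.209, -0.589, 0.215] pointing down, gripper open.
Joint ranges: [-2.63, 2.63], [-0.92, 2.1], [0.06, 2.66], [-1.3, 4.44], [0, 2.69], [-3.02, 3.02]. Speed limits (rad/s): [2.22, 2.22, 2.79, 3.14, 3.14, 3.14].

INTERFACE

Orientations are given as a rotation vector (axis times angle).
In Python, from cell import bot gives the robot as it stands.
- The arm moves only by the tool jog_arm, never from a script. Its argument "motion" is a list of rows, each a list of 7 numbers: the closure, from 0 (fully open) to 1 (shut), then the shift along the tool's x, y, z in mm, then the turn, a rotation vector about the tool's x, y, z in degrees. A call has 1 to 12 rows; each row is the pose to reach, as a shift and turn from the pose commanded when the call began, along the tool's axes at that moment; what a row does not reach only later rows make up. A row lasts 1/8 s, in which the tool goes at most 62.5 mm and 10.7 degrees, less where a joint would pass 70% of its speed; a pose out of reach is approached as far as the arm can. A call with a gripper value outside its range is refused whole. The fingers move at their own pace and stop on an object; "force" is the grip in N (left out, the last holds). Time passes only in rows, so rows that repeat a pose let the fingers close. It gives the time, the measured TCP pose, the force and the opening at its end, in the units of the state.
- bot.get_state(): the state, without advancing time (a new reading comes with each control period).
- bot.snapshot(name): name is "scene" or "top"; returns a dict with "img" (384x512x3 uint8, red, green, blue), "fx", "fy", "cx", "cy" (pixels), "view" (4x4, takes a point from world to camera coordinates). Camera axes: x right, y down, z forward; pixel columns grow to the right and rows downward; lengths in m; the calibration is good to about 2 mm. A picture is of the moment at which its call begins. There is no depth.
- bot.close_job(): hands the job in, once; it reports no verdict.
The state is a dict: "time": time; "q": joint angles; "joint_vel": joint speeds; "joint_torque": joint torques, N m; "position": TCP position; "tcp_rot": TCP orientation; "wrist_force": force on the tool from outside, world axes, zero at the start; "torque": the same for the moment, N m; "gripper_width": opening from 0.0 (shut) to 1.0 (fully open).
Only numpy, scipy, OpenCV 4.12 (cv2) and the standard library are available. Lean on these libraries where they do the work, as an engineer would, in place of code of your own. Each camera call takes 0.05 s, during which the arm holds its last target. There are 200 camera calls.

## Working session

There is one attempt and no reset: what is moved stays moved. The work goes in short steps, Python scripts to look and compute and a tool call to move; the robot and the scene stay as the last step left them, time stands still between calls to the robot, and variables do not carry over. Pictures are saved under pics/ and viewed, about 8 in all and at most 12, crops included, and the job is handed in when it is done.

Besides the shell and the picture viewer there is one more tool, called after "Request:" by a JSON object that holds its "method" and its "body", one argument or row to a line. jog_arm: Moves the arm, as the interface text tells. Its arguments: {"type":"object","properties":{"motion":{"type":"array"},"force":{"type":"number"}},"required":["motion"]}

```bash
mkdir -p pics
cat > h.py <<'E'
import numpy as np,cv2
from cell import bot
def snap(n,f):
    s=bot.snapshot(n); cv2.imwrite(f'pics/{f}.png',cv2.cvtColor(s['img'],cv2.COLOR_RGB2BGR)); return s
def ray(s,u,v,z=0):
    V=np.array(s['view']); R=V[:3,:3];c=-R.T@V[:3,3]
    d=R.T@np.array([(u-s['cx'])/s['fx'],(v-s['cy'])/s['fy'],1]); return c+d*(z-c[2])/d[2]
def proj(s,p):
    V=np.array(s['view']); q=V[:3,:3]@np.array(p)+V[:3,3]; return s['fx']*q[0]/q[2]+s['cx'],s['fy']*q[1]/q[2]+s['cy']
E
python3 - <<'E'
from h import *
for n in('top','scene'):
    s=snap(n,n+'0'); print(n,np.round(s['view'],3).tolist(),s['fx'],s['cx'],s['cy'])
    if n=='top':
        for uv in((0,0),(511,0),(0,383),(511,383)):print(uv,ray(s,*uv).round(3))
print(bot.get_state())
im=cv2.imread('pics/top0.png');cv2.imwrite('pics/top0b.png',cv2.resize(im,(800,600),interpolation=cv2.INTER_CUBIC))
E
```

```text
top [[0.002, -1.0, -0.009, -0.059], [-0.998, -0.001, -0.07, 0.601], [0.07, 0.01, -0.997, 1.044], [0.0, 0.0, 0.0, 1.0]] 399.2189838792619 258.1041697878746 199.41465390832542
(0, 0) [1.17  0.676 0.   ]
(511, 0) [ 1.164 -0.766  0.   ]
(0, 383) [0.114 0.625 0.   ]
(511, 383) [ 0.122 -0.722  0.   ]
scene [[0.502, 0.865, -0.001, -0.234], [0.499, -0.29, -0.817, -0.284], [-0.707, 0.409, -0.577, 1.311], [0.0, 0.0, 0.0, 1.0]] 365.27732013769065 252.70197354712462 184.43349813640265
{'time': 0.1, 'q': array([-1.23142929e+00,  3.53576034e-01,  1.63403006e+00,  3.79863857e-05,
        1.15521237e+00, -2.40546497e-03]), 'joint_vel': array([ 8.25345332e-05, -1.12301596e-03, -1.38989603e-03,  9.18044252e-04,
       -7.63784426e-05,  1.66978348e-03]), 'joint_torque': array([-2.12111787e-03, -5.94912958e+01, -3.34930730e+01,  6.97203772e-02,
        1.82076590e-02, -4.04246134e-05]), 'position': array([ 0.2093375 , -0.58843879,  0.21395327]), 'tcp_rot': array([-3.09464110e+00, -5.34015667e-01,  2.68970110e-04]), 'wrist_force': array([ 0.64629497,  0.09916534, -0.08962638]), 'torque': array([ 0.03896188, -0.03283881, -0.00441158]), 'gripper_width': 1.0005073120014767}
```

View pics/top0b.png

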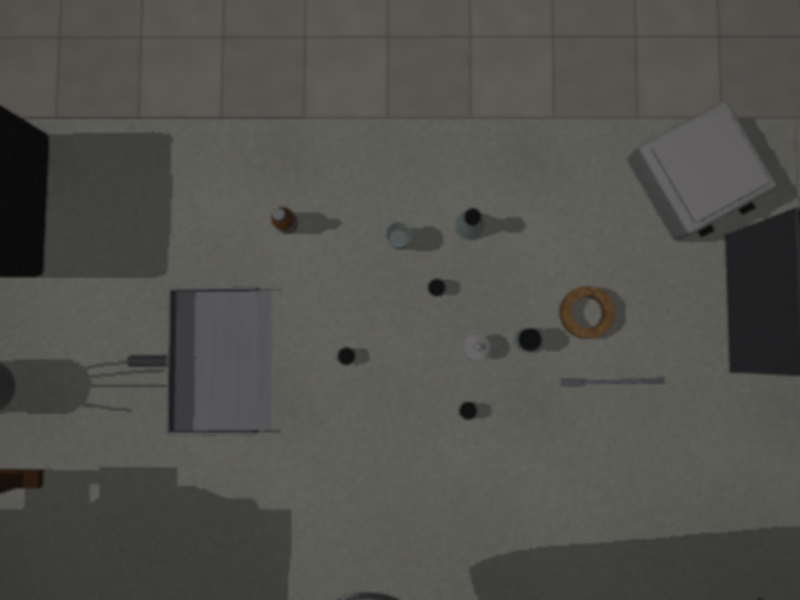

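View pics/scene0.png

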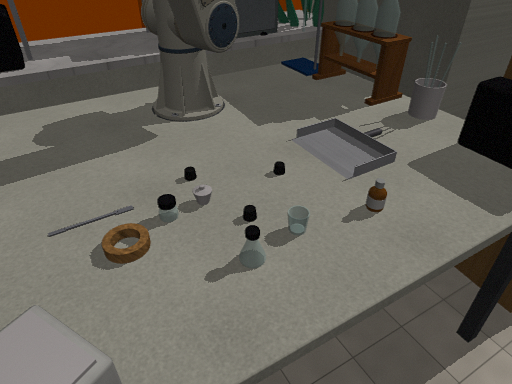

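The pictures show the stoppers at (346,356), (437,287) and (468,410) in the enlarged top view. The scoop is at left with its mouth near column 272, rows 290–432. The crucible is at (476,347), the bottle at (530,340), the flask at (470,222) and the beaker at (399,236).

Run:
```python
from h import *
s=bot.snapshot('top');k=512/800
g=s['img'].max(axis=2)
for n,u,v in(('A',346,356),('B',437,287),('C',468,410)):
    u*=k;v*=k;u0,v0=int(u)-12,int(v)-12
    m=(g[v0:v0+25,u0:u0+25]<38).astype(np.uint8)
    N,l,st,c=cv2.connectedComponentsWithStats(m);i=1+np.argmax(st[1:,4])
    p=c[i]+[u0,v0];print(n,p,st[i],ray(s,*p,.02).round(4))
for n,u,v,z in(('m1',272,290,0),('m2',272,432,0),('sideTop',280,290,.032),('sideBot',280,432,.032),('back1',170,290,.032),('back2',170,432,.032),('crucible',476,347,.03),('wb',530,340,.05),('flaskcap',472,216,.076),('beaker',399,236,.024),('reag',280,214,.075)):
    print(n,ray(s,u*k,v*k,z).round(3))
```

```text
A [221.4556962 227.4556962] [ 8  8 10 10 79] [0.5267 0.0392 0.02  ]
B [279.27848101 183.55696203] [ 8  8 10 10 79] [ 0.6442 -0.1148  0.02  ]
C [299.31707317 262.40243902] [ 8  8 10 10 82] [ 0.4351 -0.1672  0.02  ]
m1 [0.641 0.172 0.   ]
m2 [0.395 0.168 0.   ]
sideTop [0.637 0.151 0.032]
sideBot [0.399 0.147 0.032]
back1 [0.637 0.338 0.032]
back2 [0.398 0.332 0.032]
crucible [ 0.541 -0.181  0.03 ]
wb [ 0.553 -0.268  0.05 ]
flaskcap [ 0.754 -0.171  0.076]
beaker [ 0.731 -0.051  0.024]
reag [0.758 0.144 0.075]
```

```bash
cat >> h.py <<'E'
from scipy.spatial.transform import Rotation as Ro
def plan(wps,start=None):
    """world waypoints (x,y,z,yaw of tool x deg) -> shifts mm / turn about tool z, from start or the current pose"""
    st=bot.get_state();p=st['position'];R=Ro.from_rotvec(st['tcp_rot']).as_matrix()
    y0=np.degrees(np.arctan2(R[1,0],R[0,0]));print('t',round(st['time'],2),'pos',p.round(4),'yaw',y0.round(2))
    for w in wps: print(w,'->',(1000*R.T@(np.array(w[:3])-p)).round(1),'tz',round(-(w[3]-y0),1))
E
python3 -c "
from h import *
plan([(.527,-.008,.15,90)])"
```

```text
t 0.15 pos [ 0.2094 -0.5885  0.214 ] yaw 19.58
(0.527, -0.008, 0.15, 90) -> [ 493.8 -440.4   64.5] tz -70.4
```

Request:
{"method": "jog_arm", "body": {
  "motion": [
    [0.76,494,-440,64,0,0,-70.4],
    [0.76,494,-440,64,0,0,-70.4],
    [0.76,494,-440,64,0,0,-70.4],
    [0.76,494,-440,64,0,0,-70.4],
    [0.76,494,-440,64,0,0,-70.4],
    [0.76,494,-440,64,0,0,-70.4],
    [0.76,494,-440,64,0,0,-70.4],
    [0.76,494,-440,64,0,0,-70.4],
    [0.76,494,-440,64,0,0,-70.4],
    [0.76,494,-440,64,0,0,-70.4],
    [0.76,494,-440,64,0,0,-70.4],
    [0.76,494,-440,64,0,0,-70.4]
  ]
}}

```text
time: 1.65
position: [0.5282, -0.0065, 0.1501]
tcp_rot: [-2.218, -2.225, 0.0]
wrist_force: [0.0, -0.8, -0.6]
gripper_width: 0.241
```

```bash
python3 -c "
from h import *
plan([(.527,-.008,.008,90),(.527,.265,.009,90)]);print(bot.get_state()['gripper_width'],bot.get_state()['wrist_force'])"
```

```text
t 1.65 pos [ 0.5282 -0.0065  0.1501] yaw 90.18
(0.527, -0.008, 0.008, 90) -> [ -1.5  -1.1 142.1] tz 0.2
(0.527, 0.265, 0.009, 90) -> [271.5  -0.3 141.2] tz 0.2
0.24094417112343025 [ 0.04036974 -0.8349163  -0.61110713]
```

Request:
{"method": "jog_arm", "body": {
  "motion": [
    [0.76,-2,-1,50,0,0,0],
    [0.76,-2,-1,100,0,0,0],
    [0.76,-2,-1,130,0,0,0],
    [0.76,-2,-1,141,0,0,0],
    [0.76,-2,-1,141,0,0,0],
    [0.76,5,-1,141,0,0,0],
    [0.76,15,-1,141,0,0,0],
    [0.76,30,-1,141,0,0,0],
    [0.76,45,-1,141,0,0,0],
    [0.76,60,-1,141,0,0,0],
    [0.76,75,-1,141,0,0,0],
    [0.76,75,-1,141,0,0,0]
  ]
}}

```text
time: 3.15
position: [0.5264, 0.0675, 0.0095]
tcp_rot: [-2.22, -2.223, -0.0]
wrist_force: [-0.7, -1.2, 0.0]
gripper_width: 0.238
```

```bash
python3 -c "
from h import *
s=snap('scene','s1');im=cv2.imread('pics/s1.png')[100:260,200:420];cv2.imwrite('pics/s1c.png',cv2.resize(im,None,fx=3,fy=3,interpolation=2))
plan([(.527,.265,.009,90)])"
```

```text
t 3.2 pos [0.5263 0.0669 0.0095] yaw 90.05
(0.527, 0.265, 0.009, 90) -> [198.1   0.9   0.5] tz 0.1
```

View pics/s1c.png

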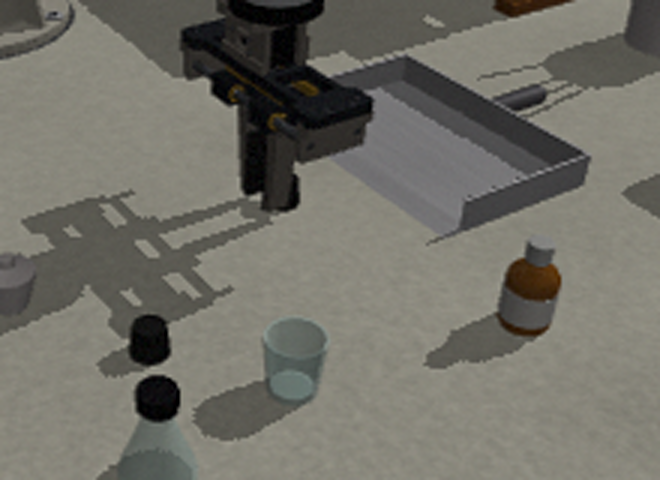

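The cropped view shows stopper A at (290,190), upright and held in the fingertip cradle. I'll keep pushing.

Request:
{"method": "jog_arm", "body": {
  "motion": [
    [0.76,8,0,0,0,0,0],
    [0.76,24,0,0,0,0,0],
    [0.76,42,0,0,0,0,0],
    [0.76,60,0,0,0,0,0],
    [0.76,78,0,0,0,0,0],
    [0.76,96,0,0,0,0,0],
    [0.76,114,0,0,0,0,0],
    [0.76,132,0,0,0,0,0],
    [0.76,150,0,0,0,0,0],
    [0.76,168,0,0,0,0,0],
    [0.76,185,0,0,0,0,0],
    [0.76,195,0,0,0,0,0]
  ]
}}

```text
time: 4.7
position: [0.5267, 0.2623, 0.0101]
tcp_rot: [2.22, 2.221, 0.0]
wrist_force: [-0.2, -4.2, 6.6]
gripper_width: 0.238
```

Request:
{"method": "jog_arm", "body": {
  "motion": [
    [0.76,0,0,0,0,0,0],
    [0.76,-25,0,0,0,0,0],
    [0.76,-40,0,-30,0,0,0],
    [0.76,-70,0,-90,0,0,0],
    [0.76,-100,0,-140,0,0,0],
    [0.76,-100,0,-140,0,0,0]
  ]
}}

```text
time: 5.45
position: [0.529, 0.1608, 0.1536]
tcp_rot: [2.222, 2.216, 0.01]
wrist_force: [0.2, 0.8, 0.0]
gripper_width: 0.236
```

```bash
python3 -c "
from h import *
s=snap('scene','s2');im=cv2.imread('pics/s2.png')[100:260,200:420];cv2.imwrite('pics/s2c.png',cv2.resize(im,None,fx=3,fy=3,interpolation=2))
plan([(.652,-.165,.15,98.4)])"
```

```text
t 5.5 pos [0.5277 0.1612 0.1514] yaw 89.89
(0.652, -0.165, 0.15, 98.4) -> [-326.   125.     1.4] tz -8.5
```

View pics/s2c.png

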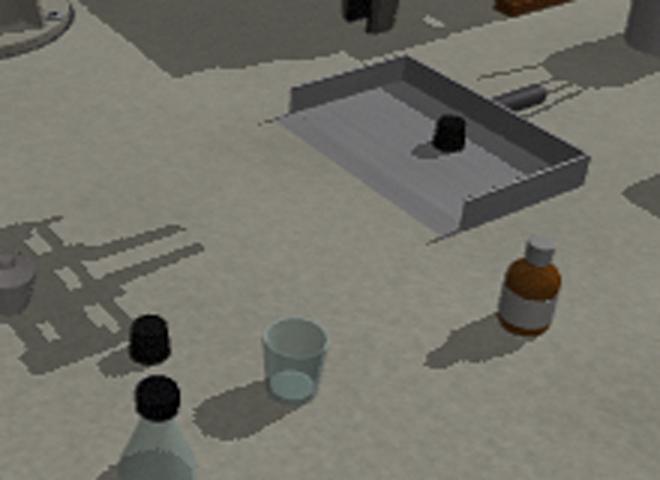

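A is upright on the pan floor near the back wall, at crop pixel (450,135). Next is B.

Request:
{"method": "jog_arm", "body": {
  "motion": [
    [0.76,-326,125,1,0,0,-8.5],
    [0.76,-326,125,1,0,0,-8.5],
    [0.76,-326,125,1,0,0,-8.5],
    [0.76,-326,125,1,0,0,-8.5],
    [0.76,-326,125,1,0,0,-8.5],
    [0.76,-326,125,1,0,0,-8.5],
    [0.76,-326,125,1,0,0,-8.5],
    [0.76,-326,125,1,0,0,-8.5],
    [0.76,-326,125,1,0,0,-8.5]
  ]
}}

```text
time: 6.62
position: [0.6509, -0.1631, 0.1479]
tcp_rot: [-2.049, -2.38, 0.001]
wrist_force: [-0.8, 0.8, 0.0]
gripper_width: 0.24
```

```bash
python3 -c "
from h import *
plan([(.6515,-.165,.0095,98.4),(.6442,-.1148,.0095,98.4),(.593,.23,.0095,98.4)])"
```

```text
t 6.62 pos [ 0.6509 -0.1631  0.1479] yaw 98.56
(0.6515, -0.165, 0.0095, 98.4) -> [ -2.1   0.5 138.4] tz 0.2
(0.6442, -0.1148, 0.0095, 98.4) -> [ 48.6   0.7 138.4] tz 0.2
(0.593, 0.23, 0.0095, 98.4) -> [397.2   1.4 138.7] tz 0.2
```

Request:
{"method": "jog_arm", "body": {
  "motion": [
    [0.76,-2,0,50,0,0,0],
    [0.76,-2,0,100,0,0,0],
    [0.76,-2,0,130,0,0,0],
    [0.76,-2,0,139,0,0,0],
    [0.76,-2,0,139,0,0,0],
    [0.76,8,0.5,139,0,0,0],
    [0.76,20,0.5,139,0,0,0],
    [0.76,32,0.5,139,0,0,0],
    [0.76,48,1,139,0,0,0],
    [0.76,66,1,139,0,0,0],
    [0.76,84,1,139,0,0,0],
    [0.76,102,1,139,0,0,0]
  ]
}}

```text
time: 8.12
position: [0.6372, -0.0624, 0.0097]
tcp_rot: [2.051, 2.38, 0.0]
wrist_force: [-0.4, -1.2, 1.5]
gripper_width: 0.237
```

```bash
python3 -c "
from h import *
plan([(.593,.23,.0095,98.4)])"
```

```text
t 8.12 pos [ 0.6372 -0.0624  0.0097] yaw 98.49
(0.593, 0.23, 0.0095, 98.4) -> [ 2.958e+02 -5.000e-01  1.000e-01] tz 0.1
```

Request:
{"method": "jog_arm", "body": {
  "motion": [
    [0.76,18,0,0,0,0,0],
    [0.76,36,0,0,0,0,0],
    [0.76,54,0,0,0,0,0],
    [0.76,72,0,0,0,0,0],
    [0.76,90,0,0,0,0,0],
    [0.76,108,0,0,0,0,0],
    [0.76,126,0,0,0,0,0],
    [0.76,144,0,0,0,0,0],
    [0.76,162,0,0,0,0,0],
    [0.76,180,0,0,0,0,0],
    [0.76,198,0,0,0,0,0],
    [0.76,216,0,0,0,0,0]
  ]
}}

```text
time: 9.62
position: [0.6052, 0.1511, 0.0096]
tcp_rot: [-2.051, -2.38, 0.0]
wrist_force: [-0.5, -1.6, 2.4]
gripper_width: 0.239
```

```bash
python3 -c "
from h import *
plan([(.593,.23,.0095,98.4)])"
```

```text
t 9.62 pos [0.6052 0.1511 0.0096] yaw 98.48
(0.593, 0.23, 0.0095, 98.4) -> [79.9 -0.5  0.1] tz 0.1
```

Request:
{"method": "jog_arm", "body": {
  "motion": [
    [0.76,18,0,0,0,0,0],
    [0.76,36,0,0,0,0,0],
    [0.76,54,0,0,0,0,0],
    [0.76,70,0,0,0,0,0],
    [0.76,82,0,0,0,0,0],
    [0.76,86,0,0,0,0,0],
    [0.76,86,0,0,0,0,0],
    [0.76,65,0,0,0,0,0],
    [0.76,45,0,-30,0,0,0],
    [0.76,10,0,-80,0,0,0],
    [0.76,-20,0,-130,0,0,0],
    [0.76,-40,0,-140,0,0,0]
  ]
}}

```text
time: 11.12
position: [0.6132, 0.1087, 0.1529]
tcp_rot: [2.051, 2.376, 0.006]
wrist_force: [-0.3, 0.6, -0.3]
gripper_width: 0.238
```

```bash
python3 -c "
from h import *
s=snap('scene','s3');im=cv2.imread('pics/s3.png')[60:260,150:420];cv2.imwrite('pics/s3c.png',cv2.resize(im,None,fx=2.9,fy=2.9,interpolation=2))
plan([(.5,-.1,.15,90),(.433,-.215,.15,87.3)])"
```

```text
t 11.18 pos [0.613  0.1069 0.1523] yaw 98.39
(0.5, -0.1, 0.15, 90) -> [-188.2 -142.     1.9] tz 8.4
(0.433, -0.215, 0.15, 87.3) -> [-292.2 -225.     1.7] tz 11.1
```

View pics/s3c.png

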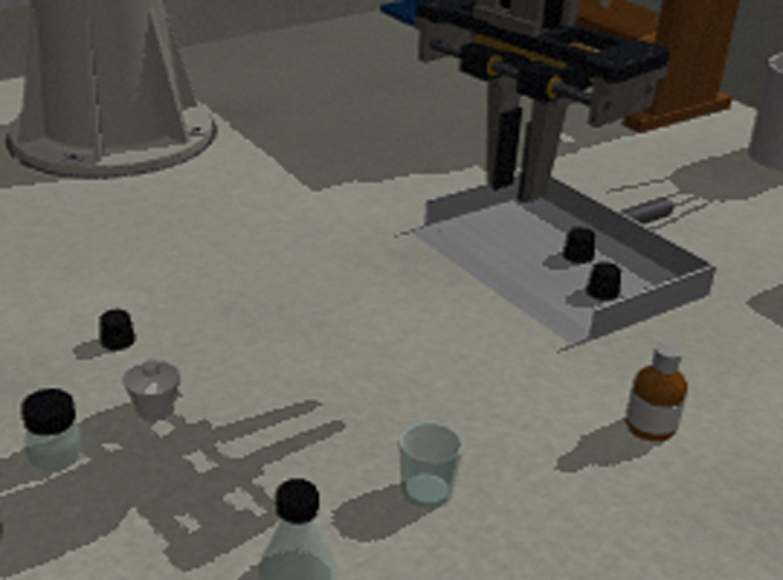

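Both A and B stand on the pan floor, at crop pixels (580,245) and (604,282). Only C is left, at (116,330).

Request:
{"method": "jog_arm", "body": {
  "motion": [
    [0.76,-292,-225,2,0,0,11.1],
    [0.76,-292,-225,2,0,0,11.1],
    [0.76,-292,-225,2,0,0,11.1],
    [0.76,-292,-225,2,0,0,11.1],
    [0.76,-292,-225,2,0,0,11.1],
    [0.76,-292,-225,2,0,0,11.1],
    [0.76,-292,-225,2,0,0,11.1],
    [0.76,-292,-225,2,0,0,11.1],
    [0.76,-292,-225,2,0,0,11.1]
  ]
}}

```text
time: 12.3
position: [0.4322, -0.2104, 0.147]
tcp_rot: [-2.269, -2.171, 0.0]
wrist_force: [0.6, 0.2, 0.6]
gripper_width: 0.239
```

```bash
python3 -c "
from h import *
plan([(.433,-.217,.0095,87.3),(.4351,-.1672,.0095,87.3),(.454,.235,.0095,87.3)])"
```

```text
t 12.3 pos [ 0.4322 -0.2104  0.147 ] yaw 87.47
(0.433, -0.217, 0.0095, 87.3) -> [ -6.6   1.2 137.5] tz 0.2
(0.4351, -0.1672, 0.0095, 87.3) -> [ 43.2   1.1 137.5] tz 0.2
(0.454, 0.235, 0.0095, 87.3) -> [445.9   2.2 137.8] tz 0.2
```

Request:
{"method": "jog_arm", "body": {
  "motion": [
    [0.76,-4,1,50,0,0,0],
    [0.76,-4,1,100,0,0,0],
    [0.76,-4,1,129,0,0,0],
    [0.76,-4,1,139,0,0,0],
    [0.76,-4,1,139,0,0,0],
    [0.76,6,1,139,0,0,0],
    [0.76,18,1,139,0,0,0],
    [0.76,30,1,139,0,0,0],
    [0.76,48,1,139,0,0,0],
    [0.76,66,1,139,0,0,0],
    [0.76,84,1,139,0,0,0],
    [0.76,102,1,139,0,0,0]
  ]
}}

```text
time: 13.8
position: [0.4377, -0.1085, 0.0087]
tcp_rot: [2.271, 2.17, 0.0]
wrist_force: [-0.1, -1.7, 1.5]
gripper_width: 0.24
```

```bash
python3 -c "
from h import *
plan([(.454,.235,.0095,87.3)])"
```

```text
t 13.8 pos [ 0.4377 -0.1085  0.0087] yaw 87.41
(0.454, 0.235, 0.0095, 87.3) -> [343.8   0.8  -0.8] tz 0.1
```

Request:
{"method": "jog_arm", "body": {
  "motion": [
    [0.76,18,0,-1,0,0,0],
    [0.76,36,0,-1,0,0,0],
    [0.76,54,0,-1,0,0,0],
    [0.76,72,0,-1,0,0,0],
    [0.76,90,0,-1,0,0,0],
    [0.76,108,0,-1,0,0,0],
    [0.76,126,0,-1,0,0,0],
    [0.76,144,0,-1,0,0,0],
    [0.76,162,0,-1,0,0,0],
    [0.76,180,0,-1,0,0,0],
    [0.76,198,0,-1,0,0,0],
    [0.76,216,0,-1,0,0,0]
  ]
}}

```text
time: 15.3
position: [0.4467, 0.1074, 0.0095]
tcp_rot: [-2.271, -2.17, 0.001]
wrist_force: [-0.2, 0.1, 0.2]
gripper_width: 0.239
```

```bash
python3 -c "
from h import *
plan([(.454,.235,.0095,87.3)])"
```

```text
t 15.3 pos [0.4467 0.1074 0.0095] yaw 87.41
(0.454, 0.235, 0.0095, 87.3) -> [127.8   1.5   0. ] tz 0.1
```

```bash
python3 -c "
from h import *
s=snap('scene','s4');im=cv2.imread('pics/s4.png')[60:260,150:420];cv2.imwrite('pics/s4c.png',cv2.resize(im,None,fx=2.9,fy=2.9,interpolation=2))"
```

```text
(no output)
```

View pics/s4c.png

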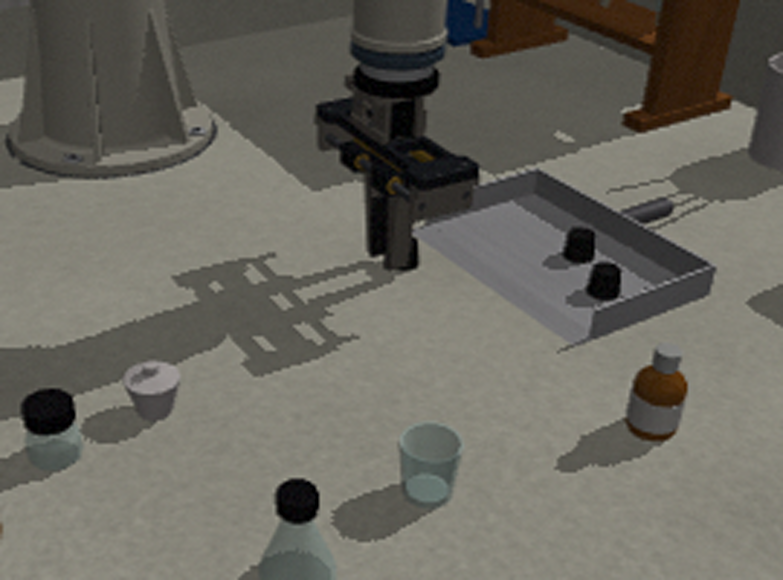

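C is still in the cradle at (410,252), just short of the mouth. One more push, then retreat.

Request:
{"method": "jog_arm", "body": {
  "motion": [
    [0.76,10,0,0,0,0,0],
    [0.76,26,0,0,0,0,0],
    [0.76,42,0,0,0,0,0],
    [0.76,58,0,0,0,0,0],
    [0.76,74,0,0,0,0,0],
    [0.76,90,0,0,0,0,0],
    [0.76,105,0,0,0,0,0],
    [0.76,118,0,0,0,0,0],
    [0.76,127,0,0,0,0,0],
    [0.76,130,0,0,0,0,0],
    [0.76,130,0,0,0,0,0]
  ]
}}

```text
time: 16.73
position: [0.4535, 0.2366, 0.0098]
tcp_rot: [2.271, 2.171, 0.0]
wrist_force: [-0.7, -2.8, 3.0]
gripper_width: 0.242
```

Request:
{"method": "jog_arm", "body": {
  "motion": [
    [0.76,-20,0,0,0,0,0],
    [0.76,-40,0,-30,0,0,0],
    [0.76,-80,0,-80,0,0,0],
    [0.76,-130,0,-120,0,0,0],
    [0.76,-190,0,-150,0,0,0],
    [0.76,-250,0,-150,0,0,0],
    [0.76,-300,0,-150,0,0,0],
    [0.76,-350,0,-150,0,0,0],
    [0.76,-400,0,-150,0,0,0],
    [0.76,-450,0,-150,0,0,0],
    [0.76,-450,0,-150,0,0,0]
  ]
}}

```text
time: 18.1
position: [0.4318, -0.2168, 0.1593]
tcp_rot: [2.276, 2.165, -0.0]
wrist_force: [0.6, 1.1, -0.2]
gripper_width: 0.237
```

Run:
```python
from h import *
s=snap('top','top1')
im=cv2.imread('pics/top1.png');a=im[100:300,90:360];b=cv2.imread('pics/top0.png')[100:300,90:360]
cv2.imwrite('pics/top1c.png',cv2.resize(np.vstack([a,b]),None,fx=1.48,fy=1.48,interpolation=2))
cv2.imwrite('pics/top1c.png',cv2.resize(a,None,fx=2.9,fy=2.9,interpolation=2))
d=cv2.absdiff(a,b).max(axis=2);N,l,st,c=cv2.connectedComponentsWithStats((d>25).astype(np.uint8))
print([(st[i].tolist()) for i in range(1,N) if st[i,4]>5])
m=(im.max(axis=2)<38).astype(np.uint8);N,l,st,c=cv2.connectedComponentsWithStats(m)
for i in range(1,N):
    if 40<st[i,4]<200:print(c[i].round(1),st[i,4],ray(s,*c[i],.024).round(4))
print(bot.get_state()['time'],bot.get_state()['position'])
```

```text
[[184, 78, 20, 12, 180], [46, 98, 15, 12, 135], [35, 122, 15, 11, 136], [126, 122, 20, 12, 185], [224, 128, 46, 72, 1601], [44, 148, 15, 12, 135], [204, 157, 20, 12, 184], [233, 180, 13, 20, 70]]
[477.8 132.9] 41 [ 0.7807 -0.6463  0.024 ]
[302.2 138.6] 79 [ 0.7654 -0.1762  0.024 ]
[109.9 231.5] 167 [0.5154 0.3352 0.024 ]
[142.5 203.2] 92 [0.5909 0.2499 0.024 ]
[338.7 216.9] 148 [ 0.5551 -0.2717  0.024 ]
[131.6 226.8] 95 [0.528  0.2776 0.024 ]
[  3.2 245.6] 118 [0.4774 0.6184 0.024 ]
[140.7 254. ] 95 [0.4563 0.2517 0.024 ]
[  6.5 307.5] 149 [0.3158 0.602  0.024 ]
[343.6 321.8] 53 [ 0.2826 -0.281   0.024 ]
18.15 [ 0.43162425 -0.21504726  0.15913303]
```

View pics/top1c.png

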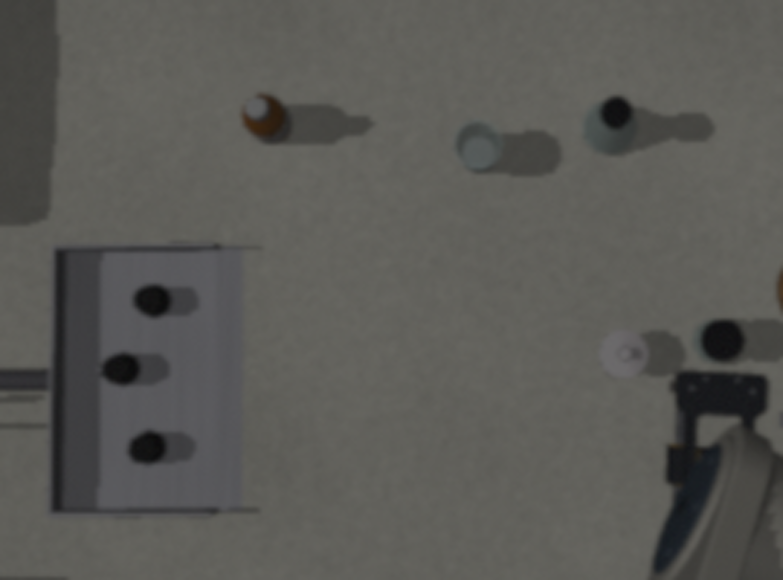

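The final top view shows all three stoppers upright on the flat floor, at crop pixels (152,300), (121,369) and (148,447). They sit well past the ramp, and the bystanders in view haven't moved.

```bash
python3 -c "
from h import *
print(bot.close_job())"
```

```text
the job is handed in; nothing more can be done
None
```

I swept all three stoppers over the ramp into the scoop with the partly closed fingertips and handed the job in at about 18 s of the 64 s allowed. Nothing was picked up.

- **Stoppers:** the last top view shows all three upright on the flat floor, with centres at about y = 0.25, 0.28 and 0.25 m. The ramp ends near y = 0.19 m, so each base is about 40 mm or more past it.
- **Bystanders:** comparing the before and after top pictures, the only changes were the stoppers and the arm. That crop covers the scoop, reagent bottle, beaker, flask, crucible and weighing bottle. It does not include the spatula and most of the cork ring, so I did not check those afterwards, but the arm did not work near them.
- **Forces:** the readings at the end of each move stayed under about 8 N. The arm ended raised, about 0.16 m above the bench and touching nothing.

No check failed. One force reading fell to nearly zero while pushing the third stopper, and a picture showed it was still in front of the fingers.

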